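Load the incubator drawer with culture dishes and dip-slide vials

ROBOT

A 7-joint arm with a two-finger parallel gripper is mounted at the origin on the work surface. World frame = base frame: x ahead of the robot, y to its left, z up, the work surface at z = 0. Lengths are in m, angles in rad, forces in N, time in s.
With the tool pointing down it reaches from about 0.35 to 0.9 m from the base axis. Payload 19.9 kg.
Tool frame: the origin (TCP) lies midway between the tips of the shut fingers; the grasp point (between the pads) lies 19 mm behind it; z points along the fingers, y is the direction in which the jaws open and shut (so a half turn about z gives the same grasp; the last joint's range is limited). The gripper opens to 94 mm and grips with 3 to 60 N. Pads are 16 mm wide; open, the fingers measure 119 mm over their backs; the gripper's body (75 mm by 177 mm) begins 78 mm behind the grasp point.
Start: joints at [-1.206, 0.417, -0.01, 1.614, 0.005, 1.111, -0.053], TCP at [0.247, 0.574, 0.205] pointing down, gripper open.
Joint ranges: [-2.81, 2.81], [-0.39, 2.02], [-1.27, 1.25], [0.06, 2.57], [-1.19, 4.33], [0.19, 2], [-2.82, 2.82]. Speed limits (rad/s): [1.89, 1.89, 2.39, 2.39, 3.01, 3.01, 3.01].

INTERFACE

Orientations are given as a rotation vector (axis times angle).
In Python, from cell import manip gives the robot as it stands. Calls block until the motion is done:
- manip.movep(position, orientation): joint-space move of the TCP to a pose.
- manip.movel(position, frame=None, speed=0.15, max_force=None): straight line of the TCP; frame=None keeps the orientation; speed is the mean speed in m/s. With max_force (N) it stops when the force on the tool has changed by that much, and returns True; else False.
- manip.movej(angles): joint-space move.
- manip.gripper_to(opening, f_grip=None): finger opening in m; f_grip is the grip in N (None keeps the last); returns when the fingers have stopped.
- manip.hold(seconds).
- manip.inverse_kinematics(position, orientation): joint angles nearest the present ones, or None.
- manip.grab_frame(name): name is "scene" or "top"; returns the picture (400x640x3 uint8, red, green, blue); there is no depth.
- manip.calibration(name): a dict with "mtx" (3x3 intrinsics, pixels), "extrinsics" (4x4, takes a point from world to camera coordinates). Camera axes: x right, y down, z forward; pixel columns grow to the right and rows downward; lengths in m; the calibration is good to about 2 mm. A picture is of the moment at which its call begins. calibration takes no time and is no camera call.
A pose or a line that the arm cannot do raises manip.IKError and nothing moves.
- manip.finish_job(): hands the job in, once; it reports no verdict.
Trained networks look in the newest picture that a camera, given by its name, has taken for a name from the list of things; names that differ only in an ending like _2 or _b are one class to them, and where a whole thing is asked for, a point or a joint stands for the part that bears it (a point fixed in the world has none). Each returns a list of dicts, best first, with "conf" (0 to 1); they miss things now and then, are a little off and sometimes report something else, mostly with a low value. They report only what shows in the picture. A call takes as long as a camera call. They do not tell look-alikes from the thing itself.
- manip.regions_of(query, camera): "region" (400x640 bool, what is visible of it) and "extent" ([left, top, right, bottom] in pixels, round what is visible of it).
Readings, each from a call of its own:
- manip.current_t(): time.
- manip.current_q(): joint angles.
- manip.current_dq(): joint speeds.
- manip.current_joint_torque(): joint torques, N m.
- manip.current_tcp_pos(): TCP position.
- manip.current_ee_rot(): TCP orientation.
- manip.current_force(): force on the tool from outside, world axes, zero at the start.
- manip.current_moment(): the same for the moment, N m.
- manip.current_width(): finger opening in m.
Only numpy, scipy, OpenCV 4.12 (cv2) and the standard library are available. Lean on these libraries where they do the work, as an engineer would, in place of code of your own. Each camera call takes 0.05 s, during which the arm holds its last target.

TASK

Load the incubator: slide the loose row of small culture dishes along the back of its open drawer until they form one straight, touching row against the drawer's end wall farthest from the robot. Take every dip-slide vial from the blue rack and stand it upright by itself in the front half of the drawer; they are top-heavy, so let go slowly and see that all stand still before you move the drawer. Then push the drawer fully shut with every vial still standing and the dishes still in their row; leave the other things on the bench where they are.

Things in the scene. Friction and masses are not known exactly. Their poses are not given: they have to be found in the camera images.
- drawer (a joint): Incubator drawer: 0 m = fully pulled out (the start; hard stop), 0.285 = fully shut. It slides level into the cabinet along +x of drawer_in, with about 2.5 N of friction, and stays where left. Front panel with clear window: 384 wide, 20 thick, x = -165 to -145 mm of drawer_in, top edge 138 mm above the drawer floor.
- drawer_in (a point): Middle of the drawer's loading floor, on its surface, 40 mm above the bench; moves with the drawer. x into the cabinet, y along the drawer's width to its far end (away from the robot), z up. Floor: y -160 to +160 mm between end walls 18 mm high, x -145 (panel) to +90 mm (back rail, 6 mm high). Dish lane: along the back rail, centre line x = +60 mm. Front half for the vials: x -130 to -20 mm.
- drawer_handle (a point): Middle of the drawer's handle: a level steel bar 12 mm thick, 164 mm long (along y of drawer_in), 35 mm in front of the panel's outer face, 161 mm above the bench. Axes as drawer_in. It can be pinched from above or pushed.
- incubator_front (a point): White benchtop incubator cabinet, fixed, 400 wide, 305 deep, 212 high, on the robot's right, its open front facing left (about +y). Point: middle of its front opening's lower edge plane, at bench height; the front face lies here, 140 mm from drawer_in with the drawer out. Axes as drawer_in.
- rack: Blue plastic transport rack fixed to the bench, 210 (its x) x 56 (its y) x 62 mm high, origin at the centre of its underside. Four places in a row along its x at -72, -24, +24, +72 mm: 30 mm holes in a top deck 62 mm up; vials stand on its base, 6 mm above the bench.
- vial1_mid (a point): Dip-slide vial: clear tube 26 mm dia. with a narrow foot 22 dia. x 8 high and a heavy white screw cap 32 dia. x 24 high; 106 mm tall, about 50 g, top-heavy (falls if leaned over about 8 degrees). Point on its axis half-way up, 53 mm above the foot; z along the axis to the cap (cap's middle is 41 mm further). Starts upright in the rack; None from the start if absent.
- vial2_mid (a point): Dip-slide vial: clear tube 26 mm dia. with a narrow foot 22 dia. x 8 high and a heavy white screw cap 32 dia. x 24 high; 106 mm tall, about 50 g, top-heavy (falls if leaned over about 8 degrees). Point on its axis half-way up, 53 mm above the foot; z along the axis to the cap (cap's middle is 41 mm further). Starts upright in the rack; None from the start if absent.
- vial3_mid (a point): Dip-slide vial: clear tube 26 mm dia. with a narrow foot 22 dia. x 8 high and a heavy white screw cap 32 dia. x 24 high; 106 mm tall, about 50 g, top-heavy (falls if leaned over about 8 degrees). Point on its axis half-way up, 53 mm above the foot; z along the axis to the cap (cap's middle is 41 mm further). Starts upright in the rack; None from the start if absent.
- vial4_mid (a point): Dip-slide vial: clear tube 26 mm dia. with a narrow foot 22 dia. x 8 high and a heavy white screw cap 32 dia. x 24 high; 106 mm tall, about 50 g, top-heavy (falls if leaned over about 8 degrees). Point on its axis half-way up, 53 mm above the foot; z along the axis to the cap (cap's middle is 41 mm further). Starts upright in the rack; None from the start if absent.
- dish1_mid (a point): Small closed culture dish, clear with red medium, 52 mm dia. x 15 mm high, about 25 g. Its centre, half-way up (7.5 mm); z is its axis. Starts flat on the drawer floor in the loose row along the back lane; None from the start if absent.
- dish2_mid (a point): Small closed culture dish, clear with red medium, 52 mm dia. x 15 mm high, about 25 g. Its centre, half-way up (7.5 mm); z is its axis. Starts flat on the drawer floor in the loose row along the back lane; None from the start if absent.
- dish3_mid (a point): Small closed culture dish, clear with red medium, 52 mm dia. x 15 mm high, about 25 g. Its centre, half-way up (7.5 mm); z is its axis. Starts flat on the drawer floor in the loose row along the back lane; None from the start if absent.
- dish4_mid (a point): Small closed culture dish, clear with red medium, 52 mm dia. x 15 mm high, about 25 g. Its centre, half-way up (7.5 mm); z is its axis. Starts flat on the drawer floor in the loose row along the back lane; None from the start if absent.
- dropper_mid (a point): Bystander: amber dropper bottle, 42 mm dia., about 112 mm tall; point on its axis 45 mm up.
- stamp_mid (a point): Bystander: steel hand stamp with black knob, 45 x 62 x 138 mm; point on its axis 65 mm up.
- stack_mid (a point): Bystander: stack of four large dishes, 90 mm dia. x 60 mm high, on the incubator's roof; its centre.
Not all that is in view belongs to the job. Leave any turquoise look-alike of the part that bears dish4_mid alone.

How it is judged:
By the outcome, as a careful person would: the job done as asked, in the order asked, and still so for the second after the job is handed in, with the robot touching nothing.
Of dish1, dish2, dish3, dish4 only 3 to 4 are there at a start; the rules pass over those that are not, and their reading is None.
Of vial1, vial2, vial3, vial4 only 2 to 4 are there at a start; the rules pass over those that are not, and their reading is None.
At some moment in a run one of dish1, dish2, dish3, dish4 may be knocked a few centimetres aside while the robot is not near it.
It also fails if it takes over 210 s, if anything falls off the work surface, if the arm or the gripper's body presses on something with over 40 N, if the wrist force passes 120 N, or if a joint passes its speed limit or range.

## Working session

There is one attempt and no reset: what is moved stays moved. The work goes in short steps, each a Python script; the robot and the scene stay as the last script left them, time stands still between calls to the robot, and variables do not carry over. Pictures are saved under pics/ and viewed, and the job is handed in when it is done.

```bash
ls; mkdir -p pics; python3 - <<'E'
from cell import manip
import cv2
for n in ["scene","top"]:
    im=manip.grab_frame(n); cv2.imwrite(f"pics/{n}0.png",im[:,:,::-1])
    c=manip.calibration(n); print(n,c["mtx"].round(1).tolist(),c["extrinsics"].round(3).tolist())
print(manip.current_t(),manip.current_tcp_pos(),manip.current_ee_rot(),manip.current_width())
E
```

```text
pics
scene [[378.9, 0.0, 314.8], [0.0, 378.9, 193.6], [0.0, 0.0, 1.0]] [[-0.79, 0.612, 0.024, 0.412], [0.326, 0.453, -0.83, -0.074], [-0.519, -0.648, -0.558, 1.59], [0.0, 0.0, 0.0, 1.0]]
top [[418.4, 0.0, 319.9], [0.0, 418.4, 198.4], [0.0, 0.0, 1.0]] [[-0.0, -1.0, -0.011, 0.054], [-0.99, 0.002, -0.144, 0.564], [0.144, 0.011, -0.99, 1.207], [0.0, 0.0, 0.0, 1.0]]
0.1 [0.24657203 0.57395065 0.20491628] [-6.33023703e-01 -3.07699722e+00  1.64375728e-03] 0.0939523356041168
```

View pics/scene0.png

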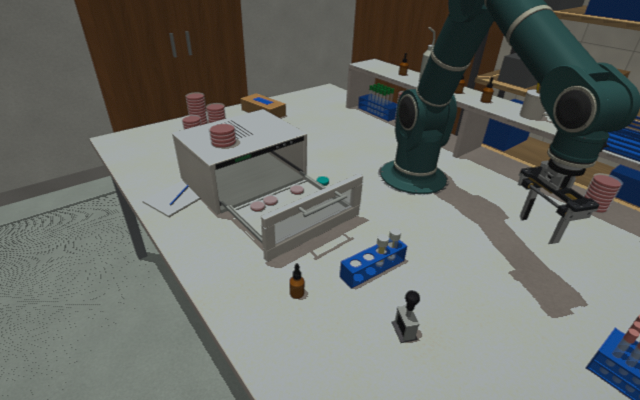

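View pics/top0.png

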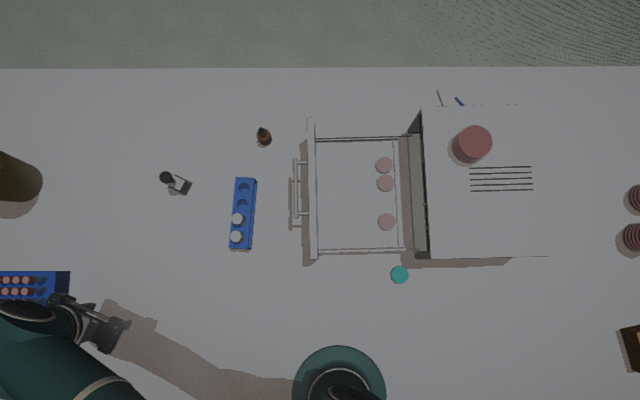

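The scene camera shows the incubator with its drawer out, three pink dishes at (258,207), (270,200) and (297,189), and a turquoise dish on the bench at (323,181). The blue rack holds two white-capped vials, at (237,219) and (236,236) in the top view. A second rack with red tubes at the lower left isn't part of the job. Next I'll measure positions.

```bash
cat > h.py <<'E'
from cell import manip
import numpy as np, cv2
from scipy.spatial.transform import Rotation as R
C={n:manip.calibration(n) for n in("scene","top")}
def ray(n,px):
    K,E=C[n]["mtx"],C[n]["extrinsics"]; d=np.linalg.solve(K,[px[0],px[1],1.]); Rm=E[:3,:3]
    return -Rm.T@E[:3,3], Rm.T@d
def plane(n,px,z):
    o,d=ray(n,px); return o+d*(z-o[2])/d[2]
def proj(n,p):
    K,E=C[n]["mtx"],C[n]["extrinsics"]; q=K@(E[:3,:3]@np.asarray(p)+E[:3,3]); return q[:2]/q[2]
def save(n,name,crop=None,f=1):
    im=manip.grab_frame(n); a=im[:,:,::-1]
    if crop: a=a[crop[1]:crop[3],crop[0]:crop[2]]
    cv2.imwrite("pics/"+name,cv2.resize(np.ascontiguousarray(a),None,fx=f,fy=f,interpolation=cv2.INTER_CUBIC)); return im
E
python3 - <<'E'
from h import *
for n in("top","scene"):
    manip.grab_frame(n)
    for q in["dish1_mid","vial1_mid","rack","drawer","drawer_handle","incubator_front","dropper_mid","stamp_mid"]:
        try: r=manip.regions_of(q,n)
        except Exception as e: print(q,e); continue
        for x in r[:6]:
            m=x["region"]; c=np.argwhere(m).mean(0)[::-1]
            z={"dish1_mid":.055,"vial1_mid":.112,"rack":.062}.get(q,.05)
            print(n,q,round(x["conf"],2),np.round(x["extent"]),c.round(1),m.sum(),plane(n,c,z).round(3))
E
python3 - <<'E'
import sys;sys.path.insert(0,'.')
from h import *
save("top","t1.png",(220,100,440,290),3.6)
save("scene","s1.png",(160,110,420,300),3)
E
```

```text
top dish1_mid 0.83 [381. 157. 393. 171.] [383.3 164.4] 205 [ 0.664 -0.136  0.055]
top dish1_mid 0.6 [228. 214. 245. 224.] [237.4 219.2] 117 [0.501 0.295 0.055]
top dish1_mid 0.52 [159. 172. 190. 195.] [175.  182.4] 390 [0.611 0.484 0.055]
top vial1_mid 0.68 [230. 232. 243. 242.] [236.4 236. ] 135 [0.448 0.284 0.112]
top rack 0.96 [225. 177. 260. 249.] [243.4 211.1] 1422 [0.524 0.277 0.062]
top drawer 0.68 [294. 118. 414. 261.] [349.6 192.9] 10821 [ 0.579 -0.035  0.05 ]
top drawer_handle 0.86 [295. 116. 416. 262.] [349.3 192.9] 10529 [ 0.579 -0.034  0.05 ]
top incubator_front 0.96 [408. 105. 551. 260.] [477.5 185.5] 18903 [ 0.601 -0.414  0.05 ]
top dropper_mid 0.68 [256. 127. 273. 144.] [263.8 136.7] 217 [0.752 0.223 0.05 ]
top stamp_mid 0.79 [156. 172. 190. 194.] [175.2 182.3] 421 [0.612 0.485 0.05 ]
scene dish1_mid 0.58 [253. 196. 265. 211.] [256.9 205.4] 149 [ 0.672 -0.131  0.055]
scene vial1_mid 0.51 [389. 227. 400. 260.] [393.6 239.9] 186 [0.483 0.311 0.112]
scene rack 0.89 [339. 241. 404. 287.] [368.4 264.3] 1373 [0.569 0.305 0.062]
scene drawer 0.62 [262. 192. 276. 210.] [269.7 199.4] 135 [ 0.614 -0.142  0.05 ]
scene drawer_handle 0.64 [225. 173. 363. 259.] [301.  213.7] 5725 [ 0.574 -0.01   0.05 ]
scene drawer_handle 0.21 [264. 194. 276. 207.] [269.9 199.6] 124 [ 0.614 -0.141  0.05 ]
scene incubator_front 0.8 [170. 110. 306. 213.] [241.7 159.8] 9183 [ 0.554 -0.454  0.05 ]
scene dropper_mid 0.88 [289. 264. 307. 301.] [296.2 283.4] 403 [0.767 0.233 0.05 ]
scene stamp_mid 0.64 [394. 291. 424. 343.] [406.5 317.8] 978 [0.614 0.485 0.05 ]
```

View pics/t1.png

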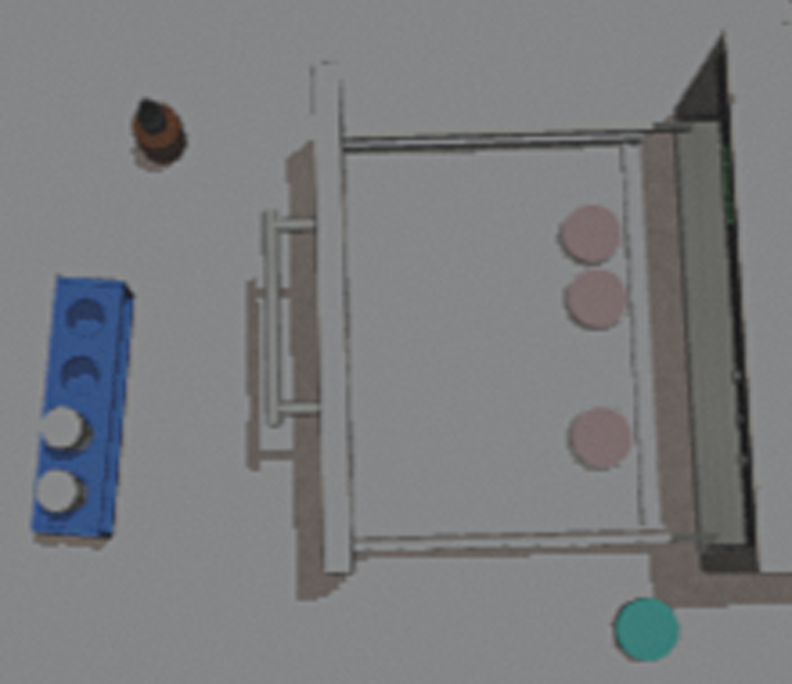

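View pics/s1.png

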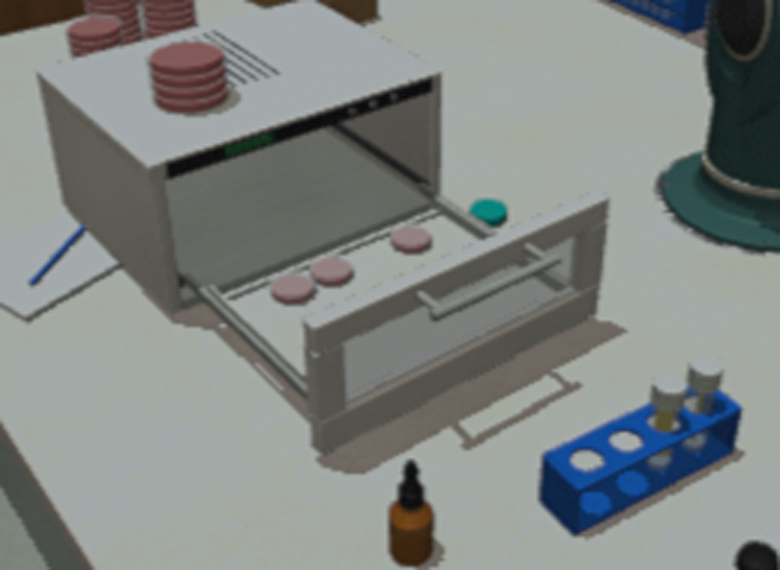

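```bash
cat > fit.py <<'E'
from h import *
from scipy.optimize import least_squares
T=lambda x,y:(220+(x+.5)/3.6-.5,100+(y+.5)/3.6-.5)
S=lambda x,y:(160+(x+.5)/3-.5,110+(y+.5)/3-.5)
# local points in drawer_in (z rel bench)
ob=[("top",(-.165,-.192,.178),T(325,574)),("top",(-.145,-.192,.178),T(352,572)),("top",(-.165,.192,.178),T(312,63)),("top",(-.145,.192,.178),T(338,64)),
("top",(-.200,.082,.161),T(268,210)),("top",(-.200,-.082,.161),T(273,425)),
("scene",(-.165,.192,.178),S(307,325)),("scene",(-.165,-.192,.178),S(607,203)),
("top",(.14,-.2,.212),T(757,572)),("top",(.14,.2,.212),T(723,33)),
("scene",(.14,-.2,.212),S(440,75)),("scene",(.14,.2,.212),S(150,166))]
def w(p,l):
    c,s=np.cos(p[2]),np.sin(p[2]); return np.array([p[0]+c*l[0]-s*l[1],p[1]+s*l[0]+c*l[1],l[2]])
f=lambda p:np.concatenate([proj(n,w(p,l))-u for n,l,u in ob])
r=least_squares(f,[.58,-.05,-np.pi/2],loss="soft_l1")
print(r.x, np.degrees(r.x[2])); print(f(r.x).reshape(-1,2).round(1).tolist())
P=r.x
def loc(pw):
    c,s=np.cos(P[2]),np.sin(P[2]); d=np.asarray(pw)[:2]-P[:2]; return np.array([c*d[0]+s*d[1],-s*d[0]+c*d[1]])
if __name__=="__main__":
    for u in[(591,234),(597,298),(600,438)]: a=plane("top",T(*u),.055);print("dish",a.round(4),loc(a).round(4))
    for u in[(293,288),(332,270),(411,239)]: a=plane("scene",S(*u),.055);print("dishS",a.round(4),loc(a).round(4))
    for u in[(622,145),(640,523)]: print("rail",loc(plane("top",T(*u),.046)).round(4))
    for u in[(480,142),(480,541)]: print("wall",loc(plane("top",T(*u),.058)).round(4))
    # rack corners top z .062
    for u in[(58,277),(124,282),(106,536),(33,530)]: print("rack",plane("top",T(*u),.062).round(4))
    for u in[(64,428),(60,491)]: print("cap",plane("top",T(*u),.112).round(4))
    for u in[(669,386),(705,364)]: print("capS",plane("scene",S(*u),.112).round(4))
    print("stackTurq",plane("top",T(647,629),.015).round(3))
E
python3 fit.py
```

```text
[ 0.58162366 -0.08135599 -1.54465798] -88.50238325071994
[[-0.4, -0.2], [-0.2, 0.1], [-0.0, -0.3], [0.1, -0.8], [0.5, -0.0], [0.2, 0.0], [2.5, 1.1], [1.6, -2.1], [0.6, 0.3], [0.3, -2.6], [1.5, -1.6], [-0.5, -0.2]]
dish [ 0.6632 -0.1376  0.055 ] [0.0584 0.0801]
dish [ 0.6094 -0.1413  0.055 ] [0.0607 0.0262]
dish [ 0.494  -0.1412  0.055 ] [ 0.0575 -0.0892]
dishS [ 0.6716 -0.1289  0.055 ] [0.0499 0.0887]
dishS [ 0.6166 -0.1334  0.055 ] [0.053  0.0336]
dishS [ 0.5036 -0.1333  0.055 ] [ 0.0499 -0.0794]
rail [0.0894 0.1578]
rail [ 0.0878 -0.1583]
wall [-0.0307  0.1604]
wall [-0.0431 -0.1696]
rack [0.6266 0.302  0.062 ]
rack [0.6223 0.2475 0.062 ]
rack [0.415  0.2573 0.062 ]
rack [0.4198 0.3161 0.062 ]
cap [0.4971 0.283  0.112 ]
cap [0.4483 0.2847 0.112 ]
capS [0.5028 0.2878 0.112 ]
capS [0.4502 0.2857 0.112 ]
stackTurq [ 0.34  -0.182  0.015]
```

The fit is consistent: the rail comes out at +89 mm, and the dishes sit near x = 60 mm with y = +80, +26 and -89 mm. The caps match the rack pitch. Next I'll check IK for all poses and start on the dishes.

```bash
cat >> h.py <<'E'
P=np.array([0.58162,-0.08136,-1.54466])
def W(x,y,z):
    c,s=np.cos(P[2]),np.sin(P[2]); return np.array([P[0]+c*x-s*y,P[1]+s*x+c*y,z])
def loc(pw):
    c,s=np.cos(P[2]),np.sin(P[2]); d=np.asarray(pw)[:2]-P[:2]; return np.array([c*d[0]+s*d[1],-s*d[0]+c*d[1]])
def ori(th):
    return R.from_matrix(np.array([[-np.sin(th),np.cos(th),0],[np.cos(th),np.sin(th),0],[0,0,-1]]).T).as_rotvec()
DY=P[2]+np.pi/2
E
python3 - <<'E'
from h import *
for nm,p,ths in[("dish",W(.06,-.138,.046),(DY,DY+np.pi)),("dish2",W(.06,-.01,.046),(DY,DY+np.pi)),("rack",np.array([.449,.2855,.081]),(P[2],P[2]+np.pi)),
 ("rackup",np.array([.449,.2855,.30]),(P[2],P[2]+np.pi)),("pl",W(-.075,-.05,.115),(P[2],P[2]+np.pi)),("plu",W(-.075,.05,.28),(P[2],P[2]+np.pi)),("h0",W(-.24,0,.15),(DY,DY+np.pi)),("h1",W(.08,0,.15),(DY,DY+np.pi))]:
    for t in ths:
        q=manip.inverse_kinematics(p,ori(t)); print(nm,p.round(3),round(t,2),None if q is None else np.round(q,2))
E
```

```text
dish [ 0.445 -0.145  0.046] 0.03 [-0.55  0.61  1.01  2.14 -0.74  0.79  0.96]
dish [ 0.445 -0.145  0.046] 3.17 [-0.6   0.66  1.08  2.14 -0.82  0.84 -2.12]
dish2 [ 0.573 -0.142  0.046] 0.03 [-0.28  0.64  0.63  1.84 -0.5   0.83  0.63]
dish2 [ 0.573 -0.142  0.046] 3.17 [-0.55  0.87  1.08  1.85 -0.91  1.02 -2.2 ]
rack [0.449 0.286 0.081] -1.54 [-1.08  0.47  0.57  1.97 -0.35  0.8  -1.86]
rack [0.449 0.286 0.081] 1.6 [-0.66  0.41  0.04  1.95 -0.02  0.78  0.99]
rackup [0.449 0.286 0.3  ] -1.54 [-1.12  0.19  0.57  1.74 -0.11  1.25 -2.06]
rackup [0.449 0.286 0.3  ] 1.6 [-0.7   0.17  0.08  1.73 -0.02  1.25  0.99]
pl [ 0.53  -0.008  0.115] -1.54 [-0.65  0.46  0.76  1.95 -0.4   0.89 -1.22]
pl [ 0.53  -0.008  0.115] 1.6 [-0.36  0.38  0.38  1.94 -0.18  0.85  1.72]
plu [ 0.63  -0.005  0.28 ] -1.54 [-0.58  0.45  0.75  1.53 -0.31  1.29 -1.33]
plu [ 0.63  -0.005  0.28 ] 1.6 [-0.35  0.39  0.42  1.52 -0.16  1.26  1.69]
h0 [0.575 0.159 0.15 ] 0.03 [-0.68  0.46  0.47  1.75 -0.24  0.99 -0.09]
h0 [0.575 0.159 0.15 ] 3.17 [-0.23  0.43 -0.11  1.74  0.05  0.98  2.8 ]
h1 [ 0.584 -0.161  0.15 ] 0.03 [-0.37  0.56  0.81  1.74 -0.46  1.04  0.63]
h1 [ 0.584 -0.161  0.15 ] 3.17 [-0.52  0.69  1.08  1.74 -0.67  1.13 -2.34]
```

```bash
python3 - <<'E'
from h import *
p=manip.current_tcp_pos(); manip.movel([p[0],p[1],.30],speed=.2)
manip.gripper_to(0.0,10)
manip.movep(W(.0,-.138,.33),ori(DY))
manip.movep(W(.060,-.138,.25),ori(DY))
print(manip.current_t(),manip.current_tcp_pos(),manip.current_width(),manip.current_force())
save("top","t2.png",(220,100,440,290),3.6); save("scene","s2.png")
E
```

```text
6.0667 [ 0.44526776 -0.14480179  0.24984478] 0.00044207465802536394 [-0.38766517  1.12402524 -0.3512133 ]
```

View pics/t2.png

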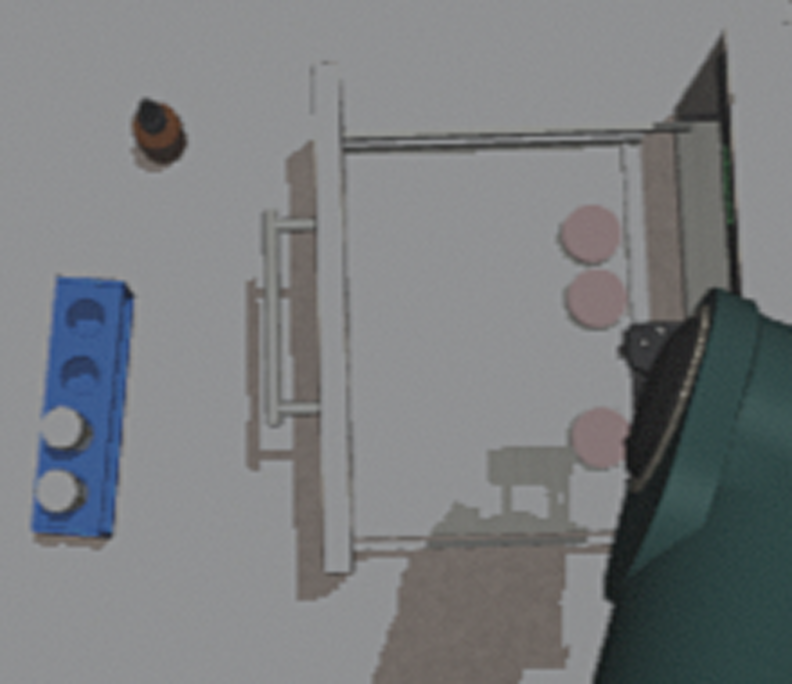

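View pics/s2.png

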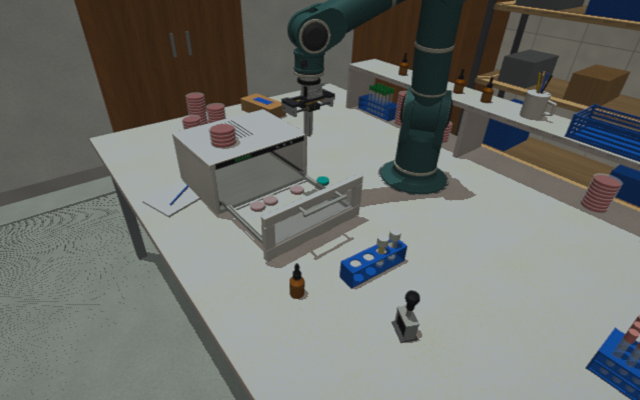

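The elbow is swung out over the incubator, in the top view at about (740,400), so I won't descend in this arm configuration. I'll reconfigure with joint 3 near 0 so that the forearm comes straight from the base.

```bash
python3 - <<'E'
from h import *
manip.movel(W(.03,-.12,.36),speed=.2)
manip.movej([.30,.07,-.05,1.80,0,1.27,.34])
print(manip.current_tcp_pos(),manip.current_q())
manip.movep(W(.060,-.138,.25),ori(DY))
for p in [W(.06,-.138,.046),W(.06,-.0,.046)]:
    print(np.round(manip.inverse_kinematics(p,ori(DY)),2))
print(manip.current_t(),manip.current_tcp_pos(),np.round(manip.current_q(),2),manip.current_force())
save("top","t3.png",(220,100,440,290),3.6); save("scene","s3.png")
E
```

```text
[ 0.46112544 -0.14956435  0.31739078] [ 2.98932218e-01  7.01096542e-02 -4.90181265e-02  1.80010942e+00
 -5.04297058e-05  1.26994755e+00  3.39944283e-01]
[ 0.29  0.38 -0.05  2.12  0.03  0.65  0.25]
[ 0.24  0.57 -0.07  1.79  0.05  0.78  0.17]
8.75 [ 0.44552383 -0.14470033  0.25074131] [ 0.3   0.09 -0.05  1.93  0.01  1.12  0.27] [ 0.75198861 -0.35888796  0.87405858]
```

View pics/t3.png

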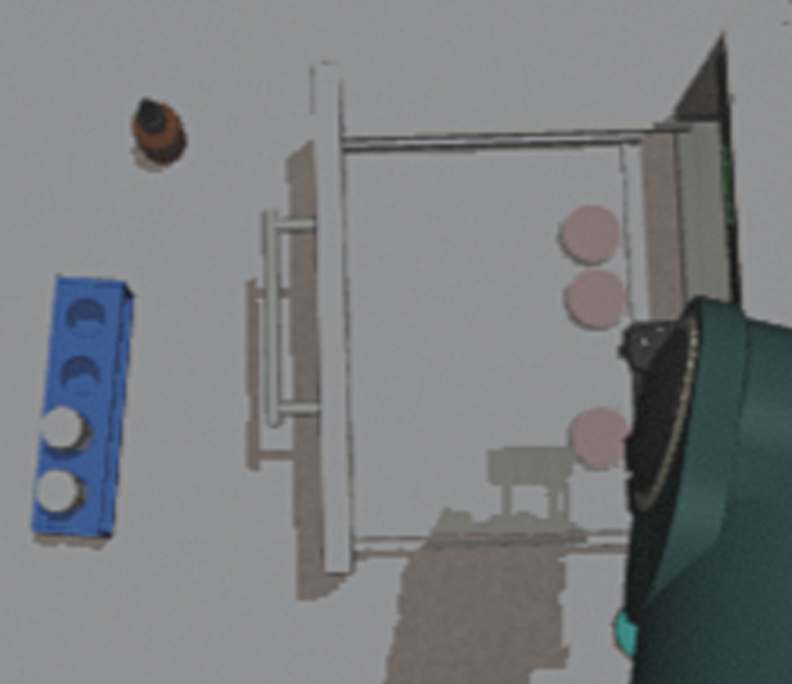

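View pics/s3.png

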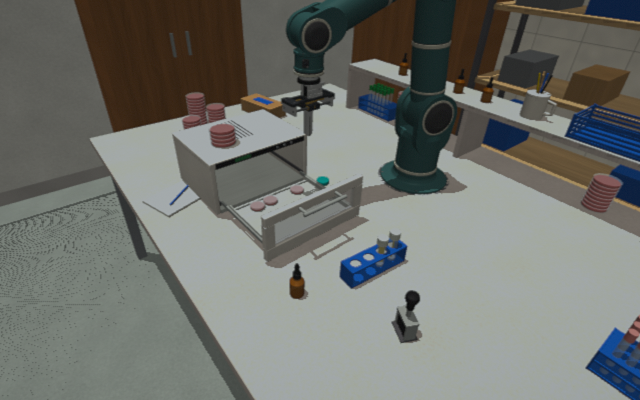

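```bash
python3 - <<'E'
from h import *
for z in (.25,.35,.45,.5,.55,.6): print(z,proj("scene",W(.06,-.138,z)).round(0))
for z in (.3,.35,.4): print(z,[plane("top",(220+x/3.6,100+y/3.6),z).round(3) for x,y in((690,300),(740,305),(640,500))],)
E
```

```text
0.25 [308. 135.]
0.35 [309. 108.]
0.45 [309.  78.]
0.5 [309.  62.]
0.55 [310.  45.]
0.6 [310.  27.]
0.3 [array([ 0.562, -0.167,  0.3  ]), array([ 0.559, -0.199,  0.3  ]), array([ 0.431, -0.131,  0.3  ])]
0.35 [array([ 0.553, -0.156,  0.35 ]), array([ 0.55 , -0.187,  0.35 ]), array([ 0.429, -0.122,  0.35 ])]
0.4 [array([ 0.544, -0.146,  0.4  ]), array([ 0.541, -0.175,  0.4  ]), array([ 0.426, -0.113,  0.4  ])]
```

The wrist housing sits about 0.33 m above the TCP, so it clears the roof when the tool is down. I'll descend and push the row.

```bash
python3 - <<'E'
from h import *
print(manip.movel(W(.060,-.138,.046),speed=.12,max_force=8), manip.current_tcp_pos(), manip.current_force())
s=manip.movel(W(.060,-.012,.046),speed=.04,max_force=4)
p=manip.current_tcp_pos(); print(s,p,loc(p),manip.current_force(),manip.current_t())
save("top","t4.png",(220,100,440,290),3.6); save("scene","s4.png",(160,110,420,300),3)
E
```

```text
True [ 0.44437879 -0.14478355  0.05456581] [-3.14519973  0.88293066 13.58185555]
True [ 0.44446952 -0.14474521  0.05491988] [ 0.05977936 -0.13876011] [-2.71285178  0.44264948 11.27553394] 10.675
```

View pics/t4.png

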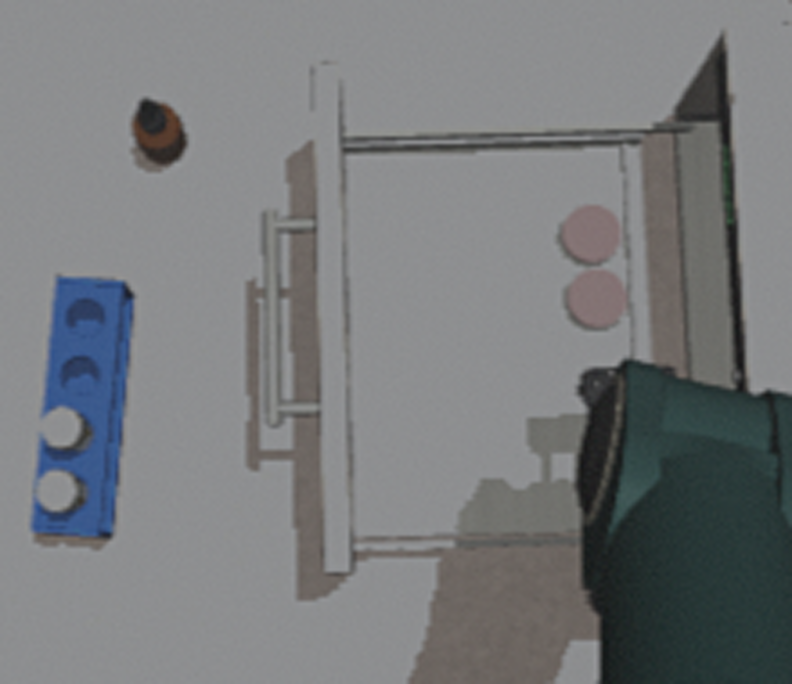

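View pics/s4.png

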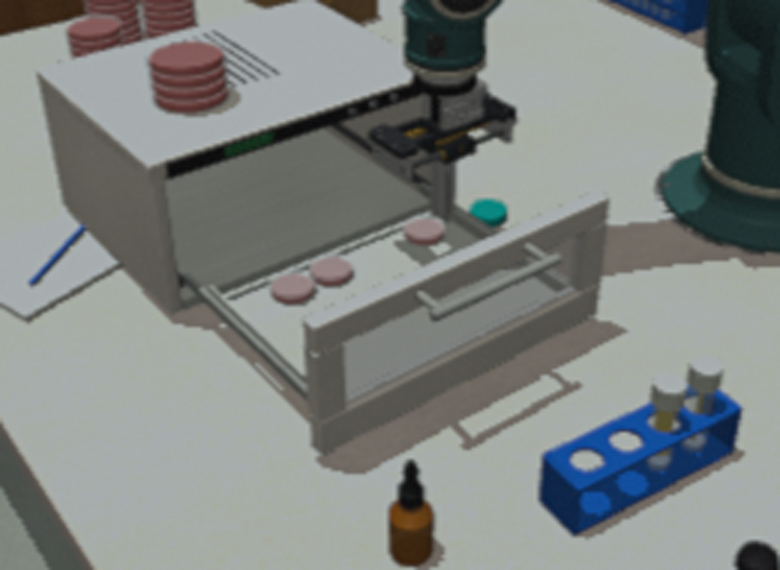

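The nearest dish shifted from (411,239) to about (424,231). It seems to have been knocked toward the near wall, and the fingertip came down on its top edge. I'll back off and measure again.

```bash
python3 - <<'E'
from h import *
manip.movel(W(.060,-.138,.20),speed=.15)
manip.movel(W(-.04,-.16,.30),speed=.2)
print(manip.current_force(),manip.current_t())
save("top","t5.png",(220,100,440,290),3.6); save("scene","s5.png",(160,110,420,300),3)
E
```

```text
[ 0.71372953  0.02971607 -0.09460205] 12.7583
```

View pics/t5.png

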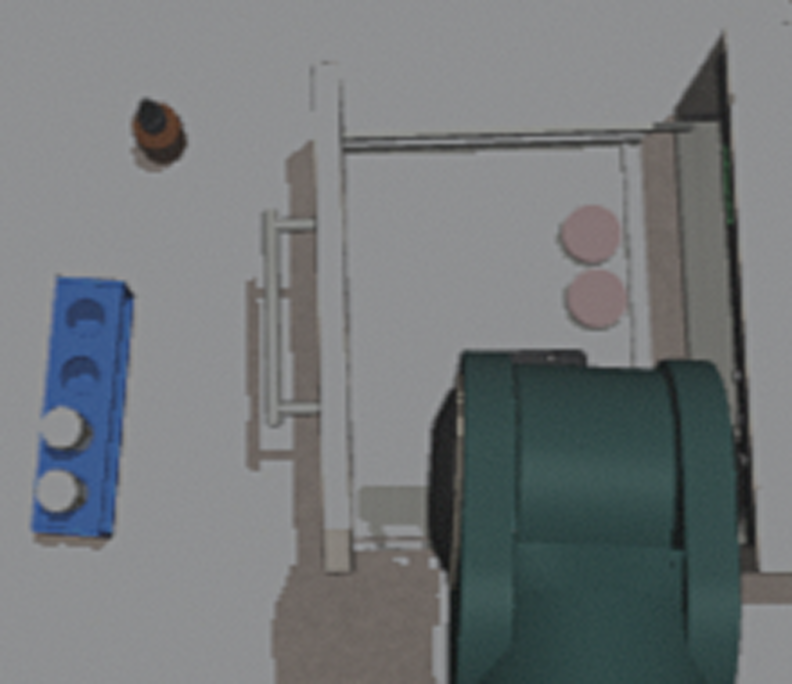

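View pics/s5.png

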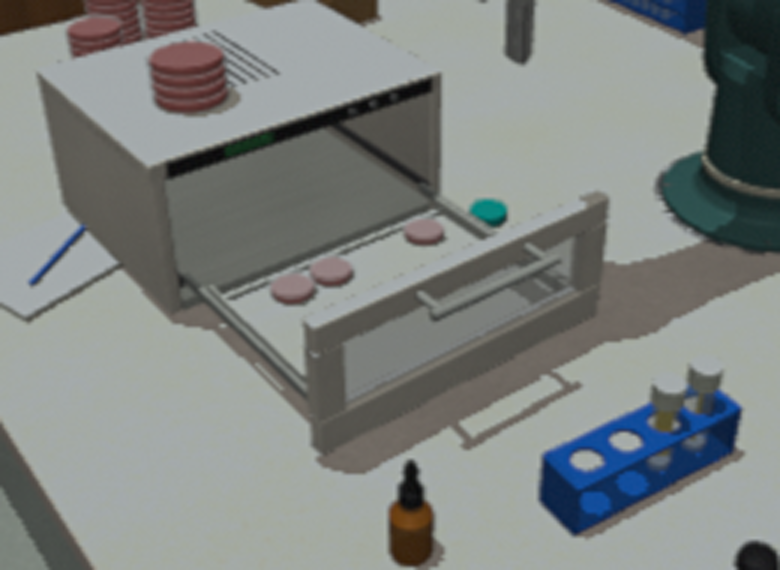

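```bash
python3 - <<'E'
from h import *
S=lambda x,y:(160+(x+.5)/3-.5,110+(y+.5)/3-.5)
for u in[(293,289),(332,271),(411,239),(424,231.5)]:print(loc(plane("scene",S(*u),.055)).round(4))
p=manip.current_tcp_pos();q=manip.inverse_kinematics(np.array([.45,.25,.32]),ori(DY+.8));print(q)
E
```

```text
[0.0482 0.0898]
[0.0512 0.0347]
[ 0.0499 -0.0794]
[ 0.0536 -0.1022]
[-0.1407566   0.15107191 -0.47697745  1.71832213  0.07198107  1.2895376
  0.19304741]
```

```bash
python3 - <<'E'
from h import *
manip.movep([.42,.28,.32],ori(DY+.8))
print(np.round(manip.current_q(),2),manip.current_t())
save("top","t6.png",(220,100,440,290),3.6)
E
```

```text
[-0.17  0.13 -0.53  1.74  0.07  1.29  0.11] 14.0917
```

View pics/t6.png

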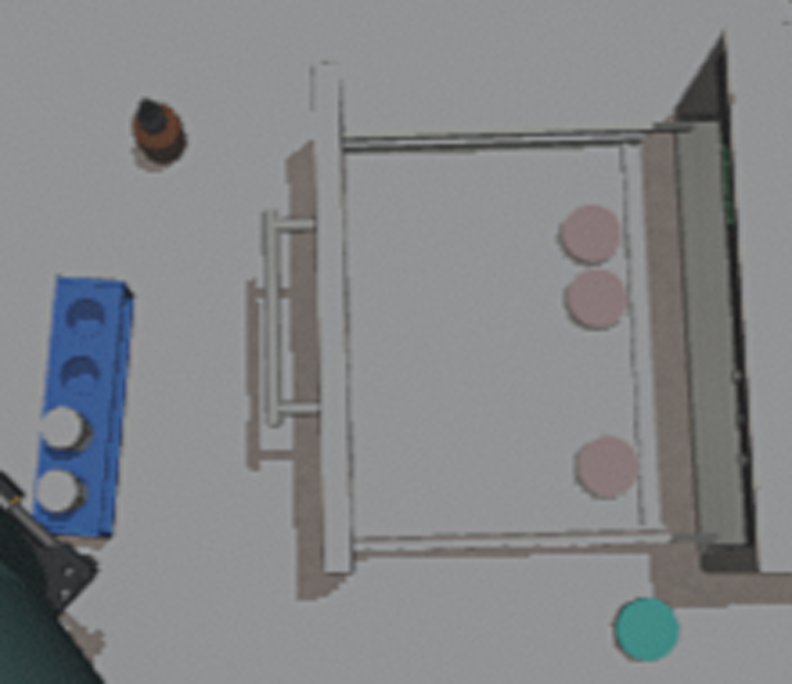

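The dish is now at crop (606,466), so y ≈ -112 mm. I'll straddle it with the gripper open 72 mm and pull it out with the near finger.

```bash
python3 - <<'E'
from h import *
T=lambda x,y:(220+(x+.5)/3.6-.5,100+(y+.5)/3.6-.5)
d=loc(plane("top",T(606.5,466.5),.055));print(d)
manip.gripper_to(.072,10)
manip.movep(W(.0,d[1]+.005,.30),ori(DY))
manip.movel(W(.06,d[1]+.005,.20),speed=.15)
s=manip.movel(W(.06,d[1]+.005,.047),speed=.1,max_force=6)
print(s,loc(manip.current_tcp_pos()),manip.current_tcp_pos()[2],manip.current_width(),manip.current_force())
if not s:
    s=manip.movel(W(.06,-.055,.047),speed=.04,max_force=5)
    print(s,loc(manip.current_tcp_pos()),manip.current_force(),manip.current_t())
save("scene","s7.png",(160,110,420,300),3)
E
```

```text
[ 0.06161931 -0.1124305 ]
False [ 0.06011835 -0.10713897] 0.04745505271006552 0.07207342330687538 [0.20998005 0.17179113 0.54503319]
False [ 0.06003546 -0.05515932] [-0.64437475  0.18238301  0.04100831] 20.7583
```

View pics/s7.png

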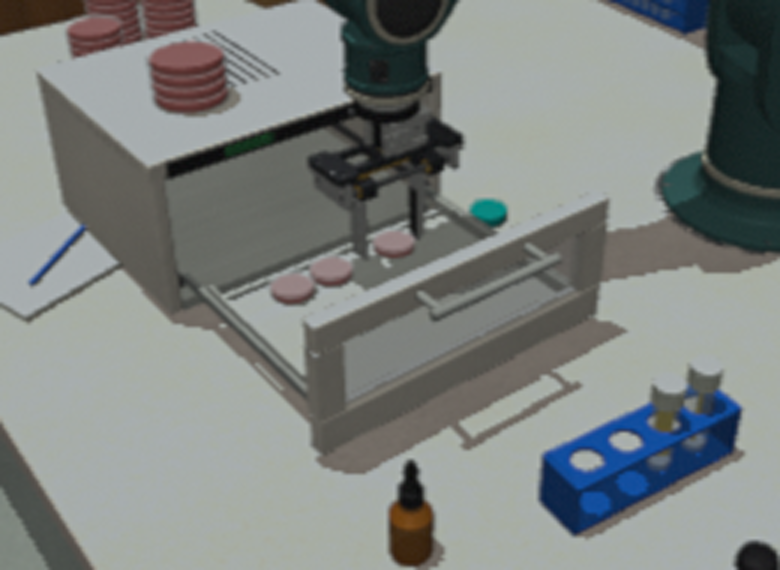

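The dish came along to y ≈ -65 mm. Now I'll get behind it with closed fingers and push the row.

```bash
python3 - <<'E'
from h import *
manip.movel(W(.06,-.055,.12),speed=.12)
manip.gripper_to(0,10)
manip.movel(W(.0605,-.122,.12),speed=.15)
s=manip.movel(W(.0605,-.122,.047),speed=.08,max_force=5)
print(s,manip.current_tcp_pos()[2])
if not s:
    s=manip.movel(W(.0605,-.020,.047),speed=.04,max_force=5)
    print(s,loc(manip.current_tcp_pos()),manip.current_force())
    if not s:
        s=manip.movel(W(.0605,-.004,.047),speed=.015,max_force=3)
        print(s,loc(manip.current_tcp_pos()),manip.current_force())
print(manip.current_t())
save("scene","s8.png",(160,110,420,300),3)
save("top","t8.png",(220,100,440,290),3.6)
E
```

```text
False 0.047387530314435225
False [ 0.06051205 -0.02006285] [-0.62679409 -0.03471165  0.38622844]
True [ 0.06051897 -0.00622627] [-1.62076465 -1.50387324  4.10919818]
27.9667
```

View pics/s8.png

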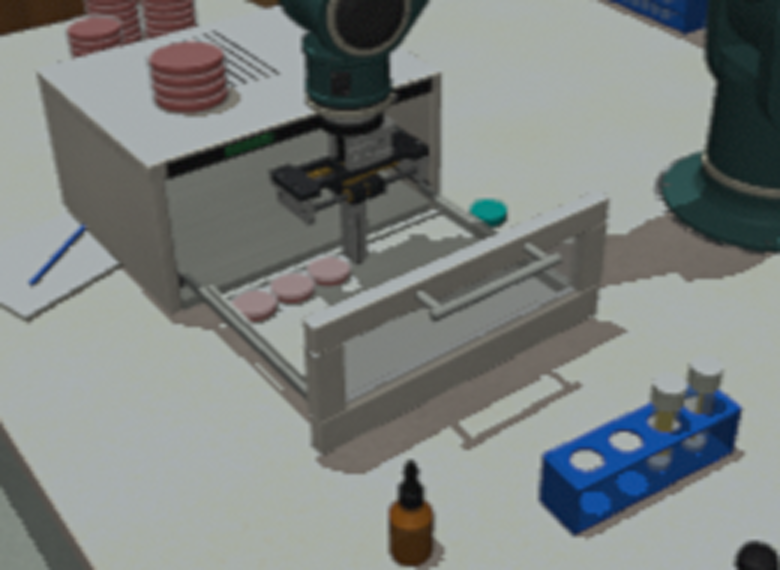

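View pics/t8.png

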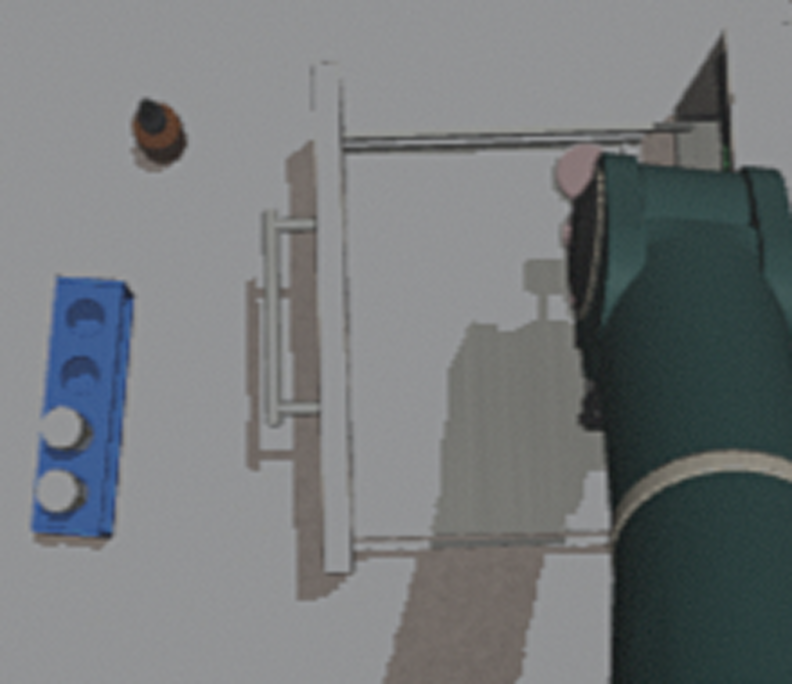

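The row seems closed up against the far wall. I'll retreat and inspect it while moving towards the rack.

```bash
python3 - <<'E'
from h import *
manip.movel(W(.0605,-.02,.047),speed=.05)
manip.movel(W(.04,-.05,.30),speed=.2)
manip.gripper_to(.06,15)
manip.movep([.42,.28,.32],ori(P[2]+np.pi))
print(np.round(manip.current_q(),2),manip.current_t(),manip.current_force())
save("top","t9.png",(320,110,430,180),7)
manip.regions_of("dish1_mid","top")
for x in manip.regions_of("dish1_mid","top"):
    c=np.argwhere(x["region"]).mean(0)[::-1]; print(x["conf"],x["extent"],loc(plane("top",c,.055)))
E
```

```text
[-0.02  0.15 -0.69  1.73  0.1   1.29  0.86] 32.4833 [-0.13975728  0.71329758  0.29623123]
0.69 [374.2, 141.7, 392.4, 157.3] [0.05510995 0.13273676]
0.67 [227.7, 212.0, 245.6, 223.1] [-0.37665314 -0.06842381]
```

View pics/t9.png

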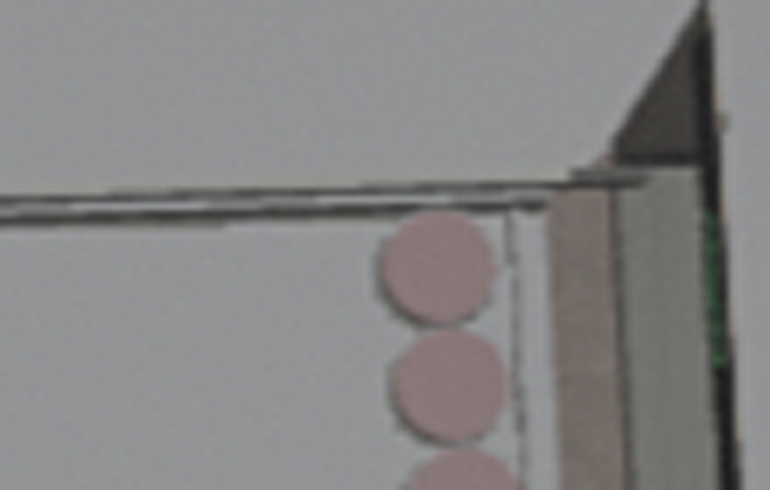

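```bash
cat > dishes.py <<'E'
from h import *
def dishes(name=None):
    im=manip.grab_frame("top").astype(int)
    r,g,b=im[...,0],im[...,1],im[...,2]
    m=((r-g>12)&(r-b>8)).astype(np.uint8)
    # drawer floor rectangle mask
    poly=np.array([proj("top",W(x,y,.055)) for x,y in((-.14,-.158),(-.14,.158),(.1,.158),(.1,-.158))]).astype(np.int32)
    mm=np.zeros_like(m);cv2.fillPoly(mm,[poly],1);m&=mm
    big=cv2.resize(m*255,None,fx=8,fy=8,interpolation=cv2.INTER_LINEAR)
    d=cv2.distanceTransform((big>127).astype(np.uint8),cv2.DIST_L2,5)
    out=[]
    for _ in range(5):
        _,v,_,p=cv2.minMaxLoc(d)
        if v<50: break
        # centre by mean of mask in disc
        yy,xx=np.mgrid[:d.shape[0],:d.shape[1]]
        k=((xx-p[0])**2+(yy-p[1])**2<(v+7)**2)&(big>127)
        c=np.array([xx[k].mean(),yy[k].mean()]);u=(c+.5)/8-.5
        out.append((loc(plane("top",u,.055)).round(4).tolist(),round(v/8,1)))
        cv2.circle(d,(int(c[0]),int(c[1])),int(v+14),0,-1)
    return out
E
python3 - <<'E'
from dishes import *
for o in dishes(): print(o)
print(manip.current_t())
save("top","t10.png",(340,120,420,200),7)
E
```

```text
([0.059, 0.0803], 7.4)
([0.0621, 0.0287], 7.4)
([0.0559, 0.1321], 7.3)
32.6833
```

View pics/t10.png

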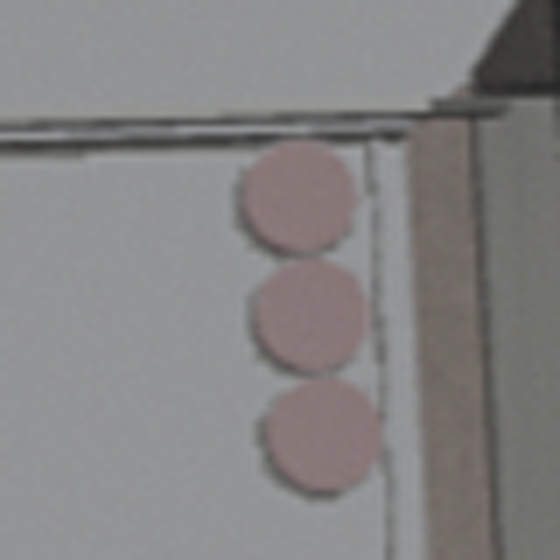

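All three dishes are collinear. Their spacings are 51.9 and 51.7 mm, so they are touching, and the far one is at the end wall. Now the first vial.

```bash
cat > vial.py <<'E'
from h import *
TH=ori(P[2]+np.pi)
def pick(c):
    manip.gripper_to(.055,15)
    manip.movep([c[0],c[1],.20],TH)
    s=manip.movel([c[0],c[1],.082],speed=.1,max_force=6)
    print("down",s,manip.current_tcp_pos(),manip.current_force())
    if s: return False
    manip.gripper_to(.02,18)
    print("w",manip.current_width(),manip.current_force())
    return True
def lift(c):
    f=manip.movel([c[0],c[1],.29],speed=.12,max_force=8)
    print("lift",f,manip.current_tcp_pos()[2],manip.current_width(),manip.current_force(),manip.current_t())
E
python3 - <<'E'
from vial import *
c=(.497,.283)
if pick(c): lift(c)
save("scene","s11.png",(200,20,460,300),2)
E
```

```text
down False [0.49730473 0.28319331 0.08258343] [ 0.13779573 -0.50442856  0.14880816]
w 0.03163534412395231 [0.35987035 0.59971245 1.40769541]
lift False 0.28944716595463316 0.0313964584178469 [ 0.10177731 -0.87566416  0.5379704 ] 37.3917
```

View pics/s11.png

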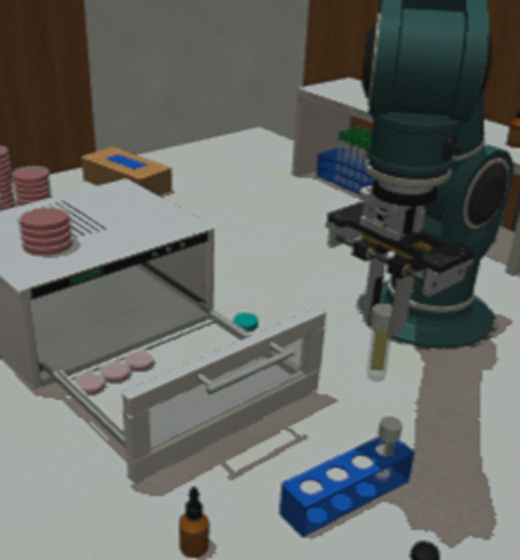

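The vial is held upright and the other one is still in the rack. I'll place it at local (-75, +50).

```bash
cat >> vial.py <<'E'
def place(x,y,zdown=.1166):
    p=manip.current_tcp_pos()
    manip.movel(W(x,y,.29),speed=.18)
    manip.movel(W(x,y,zdown+.012),speed=.1)
    manip.hold(.3)
    s=manip.movel(W(x,y,zdown-.003),speed=.008,max_force=2.5)
    print("set",s,manip.current_tcp_pos(),manip.current_force())
    w0=manip.current_width()
    manip.gripper_to(w0,5); manip.hold(.3)
    for k in range(1,9):
        manip.gripper_to(w0+.0008*k,5); manip.hold(.1)
    manip.gripper_to(.055,5); manip.hold(.3)
    print("w",w0,manip.current_width(),manip.current_force())
E
python3 - <<'E'
from vial import *
place(-.075,.05)
save("scene","s12.png",(200,70,400,260),3.5)
print(manip.current_t())
E
```

```text
set True [ 0.62978269 -0.00506065  0.11602726] [ 1.16765935 -0.7701896   5.33886829]
w 0.03174788949423268 0.05504494083483645 [-0.00354544  0.04205879  0.4827027 ]
46.7167
```

View pics/s12.png

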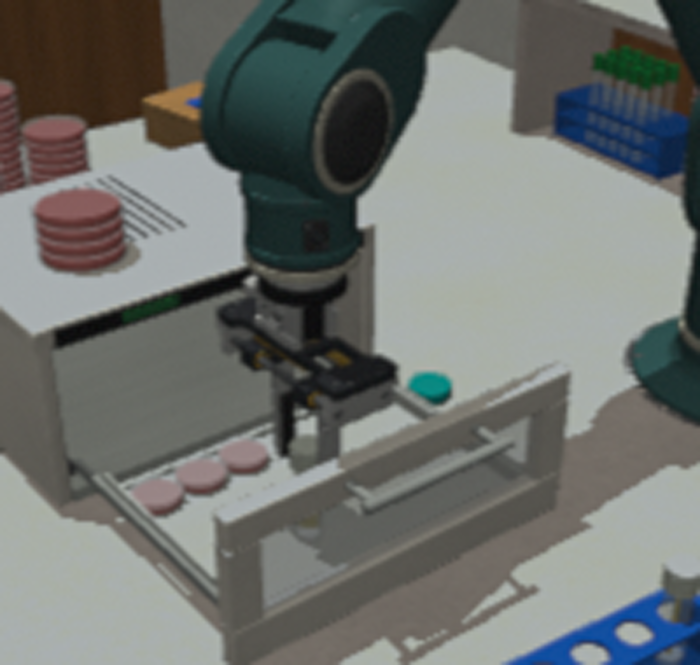

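The vial is standing at (308,480), free between the open fingers. I'll lift straight up and fetch the second one.

```bash
python3 - <<'E'
from vial import *
p=manip.current_tcp_pos()
manip.movel([p[0],p[1],.20],speed=.06); manip.movel([p[0],p[1],.29],speed=.15)
c=(.4485,.2855)
manip.movel([c[0],c[1],.29],speed=.18)
save("top","t13.png",(220,100,440,290),3.6)
ok=pick(c)
if ok: lift(c)
save("scene","s13.png",(160,80,420,300),2.6)
E
```

```text
down False [0.44881353 0.28569809 0.08254465] [ 0.2092862  -0.34880676 -0.12088348]
w 0.031869852492689456 [0.42218331 0.21767251 1.39093995]
lift False 0.2894966716327014 0.031157248372323375 [ 0.1409463  -1.09429125 -0.75457254] 55.5
```

View pics/s13.png

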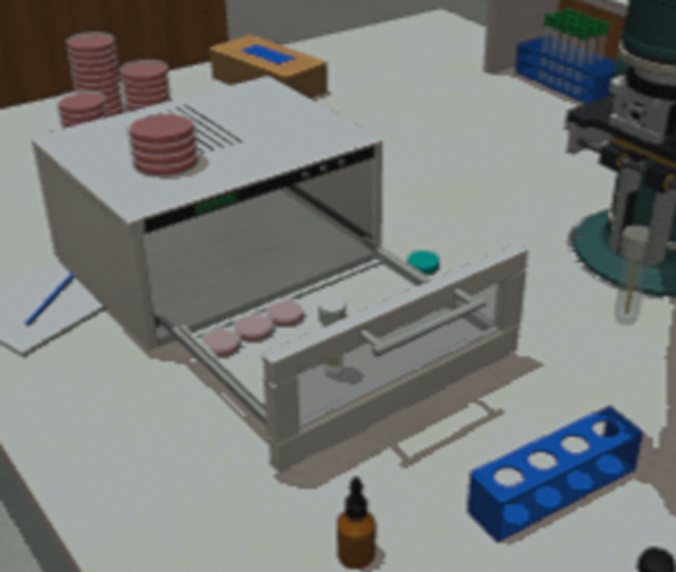

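View pics/t13.png

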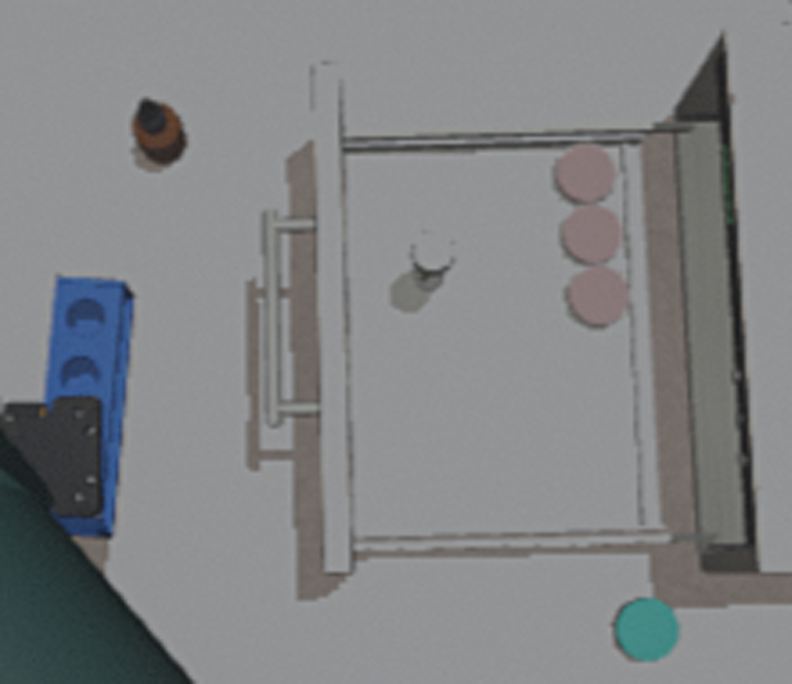

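The first vial stands at top-view (433,250), the dish row is intact, the rack is empty and the second vial is held upright. I'll place it at (-75, -50).

```bash
python3 - <<'E'
from vial import *
place(-.075,-.05)
save("scene","s14.png",(200,70,400,260),3.5)
p=manip.current_tcp_pos()
manip.movel([p[0],p[1],.20],speed=.06); manip.movel([p[0],p[1],.29],speed=.15)
manip.gripper_to(.03,10)
manip.movel(W(-.34,-.1,.29),speed=.2)
from dishes import dishes
print(dishes(),manip.current_t())
save("scene","s15.png",(160,80,420,300),2.6);save("top","t15.png",(220,100,440,290),3.6)
E
```

```text
set True [ 0.52979069 -0.00765322  0.11600274] [0.73782981 0.21602795 5.55252072]
w 0.03157529717302596 0.05523263626746747 [ 0.40795632 -0.17213348  0.12249643]
[([0.0562, 0.1319], 7.3), ([0.0621, 0.0289], 7.2), ([0.0592, 0.0801], 7.1)] 69.2083
```

View pics/s15.png

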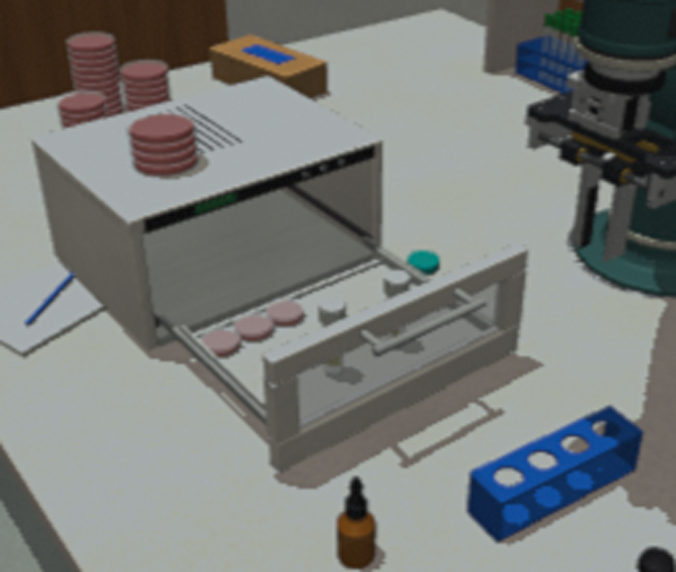

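View pics/t15.png

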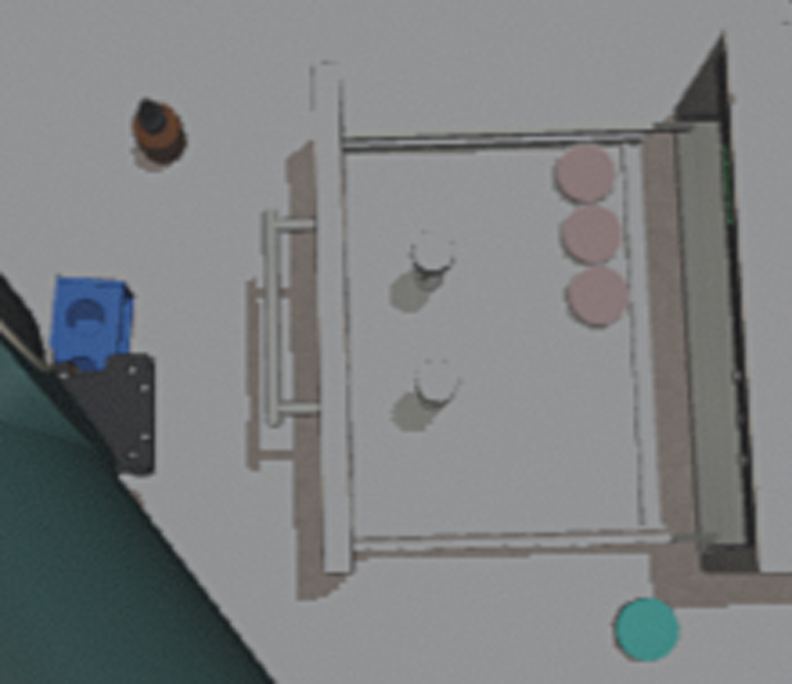

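Both vials stand upright and 100 mm apart, and the row is unchanged. Time is 69 s. Now I'll push the handle slowly.

```bash
python3 - <<'E'
from h import *
manip.movep(W(-.25,0,.28),ori(DY))
print(np.round(manip.current_q(),2), np.round(manip.inverse_kinematics(W(.075,0,.15),ori(DY)),2))
manip.movel(W(-.25,0,.15),speed=.1)
s=manip.movel(W(-.217,0,.15),speed=.03,max_force=5); print(s,loc(manip.current_tcp_pos()))
s=manip.movel(W(-.205,0,.15),speed=.01,max_force=10); print(s,loc(manip.current_tcp_pos()),manip.current_force(),manip.current_t())
save("scene","s16.png",(160,80,420,300),2.6)
E
```

```text
[-0.04  0.34 -0.38  1.58  0.13  1.25 -0.42] [ 0.4   0.45 -0.24  1.71  0.12  0.99  0.14]
False [-2.17218751e-01 -4.52212667e-05]
False [-2.04949884e-01 -7.91472177e-06] [-0.22629566  1.21191561 -0.23493212] 74.6
```

View pics/s16.png

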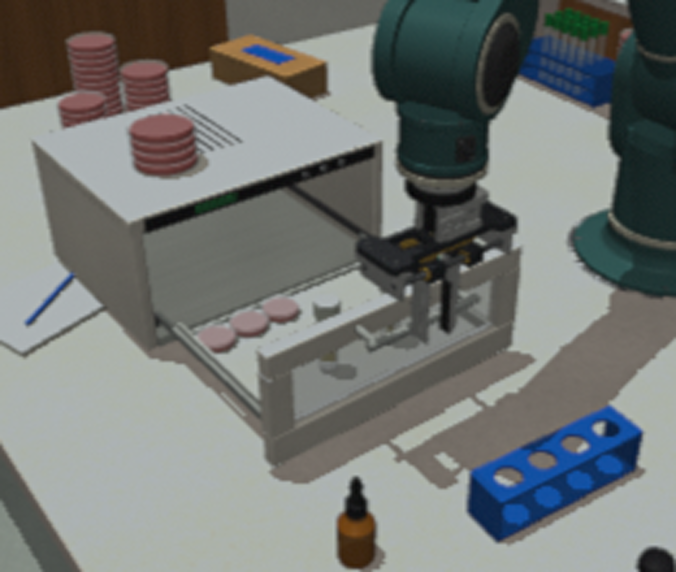

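The drawer moves smoothly and the visible vial and the row ride along. Continuing.

```bash
python3 - <<'E'
from h import *
s=manip.movel(W(-.10,0,.15),speed=.03,max_force=12); print(s,loc(manip.current_tcp_pos()),manip.current_force(),manip.current_t())
save("scene","s17.png",(160,80,420,300),2.6)
E
```

```text
False [-1.00046437e-01  2.75067776e-05] [ 0.59324082  1.98053173 -0.96784224] 78.3
```

View pics/s17.png

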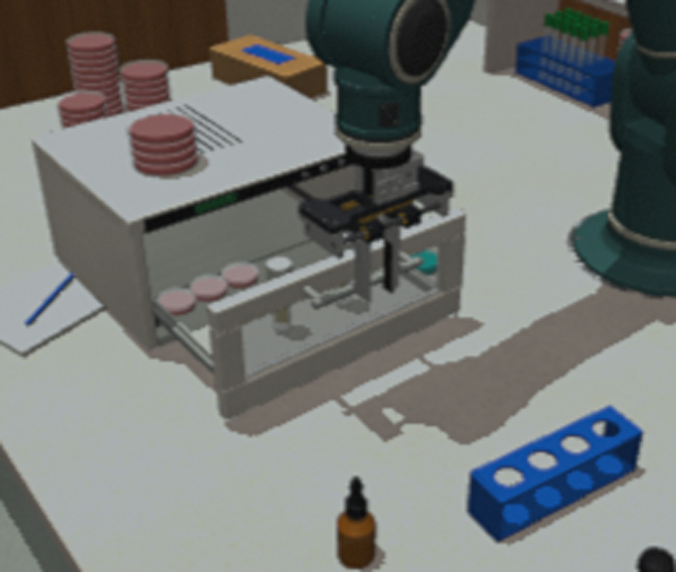

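```bash
python3 - <<'E'
from h import *
s=manip.movel(W(.060,0,.15),speed=.035,max_force=12); print(s,loc(manip.current_tcp_pos()),manip.current_force(),manip.current_t())
if not s:
    s=manip.movel(W(.082,0,.15),speed=.008,max_force=9); print(s,loc(manip.current_tcp_pos()),manip.current_force(),manip.current_t())
save("scene","s18.png",(160,80,420,300),2.6)
E
```

```text
False [ 5.99454379e-02 -1.23299079e-05] [ 1.47841463  1.82505646 -0.45361344] 83.075
True [ 0.06924961 -0.00013063] [-0.44371426  1.62002634  0.00962221] 84.5167
```

View pics/s18.png

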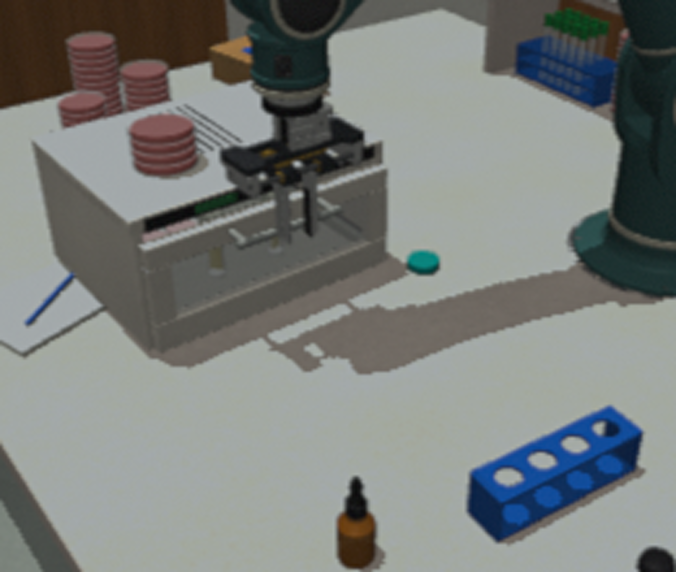

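It stopped at 69 mm against an expected 71 ± 2 mm, and both vials are visible standing through the window. I'll press once more to confirm the stop.

```bash
python3 - <<'E'
from h import *
for i in range(2):
    s=manip.movel(W(.080,0,.15),speed=.006,max_force=9); print(s,loc(manip.current_tcp_pos()),manip.current_force(),manip.current_t())
manip.movel(W(.02,0,.15),speed=.05)
manip.movel(W(-.10,0,.30),speed=.2)
manip.movep([.42,.28,.32],ori(DY))
manip.hold(.5)
save("scene","s19.png",(180,100,380,250),3.9);save("top","t19.png",(220,100,440,290),3.6)
print(manip.current_t())
E
```

```text
True [ 0.06920351 -0.00026576] [-0.37400521  0.56833621  0.81333647] 85.2583
True [ 0.06912544 -0.00063525] [-0.23868495  0.85574957  0.28831607] 85.8917
89.9
```

View pics/s19.png

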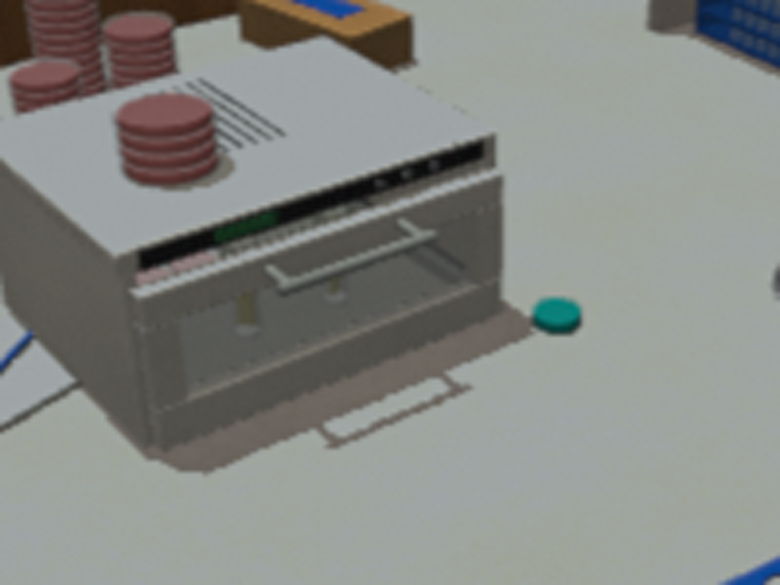

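View pics/t19.png

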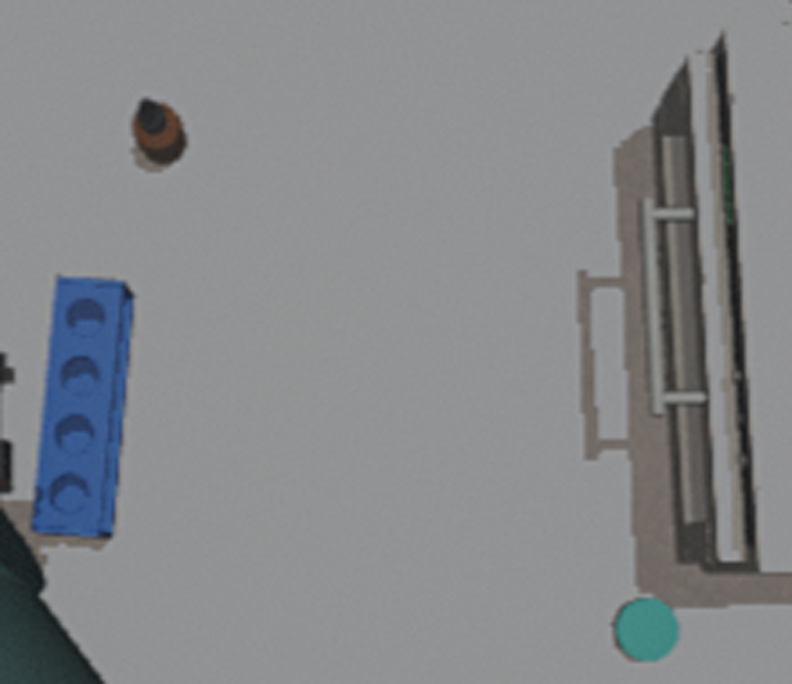

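```bash
python3 - <<'E'
from h import *
T=lambda x,y:(220+(x+.5)/3.6-.5,100+(y+.5)/3.6-.5)
for u in[(649,200),(657,413)]: print(loc(plane("top",T(*u),.161)))
for u in[(268,210),(273,425)]: print("open",loc(plane("top",T(*u),.161)))
for q in [(.14,.192,.178),(.14,-.192,.178),(.12,.192,.178),(.12,-.192,.178)]:
    a=proj("top",W(*q)); print(q,((a+.5-[220,100])*3.6-.5).round())
E
```

```text
[0.0875044  0.08140013]
[ 0.08472861 -0.0808109 ]
open [-0.20149599  0.08199782]
open [-0.20062587 -0.08195769]
(0.14, 0.192, 0.178) [715.  50.]
(0.14, -0.192, 0.178) [747. 562.]
(0.12, 0.192, 0.178) [688.  51.]
(0.12, -0.192, 0.178) [719. 563.]
```

The handle moved 287 ± 2 mm, so the drawer is fully shut. Handing in.

```bash
python3 - <<'E'
from h import *
print(manip.current_t()); manip.finish_job()
E
```

```text
89.9
the job is handed in; nothing more can be done
```

The job is handed in at 89.9 s: the three dishes are in a row against the far end wall, both vials stand in the front half, and the drawer is shut.

- **Dishes:** Before closing, the centres were 51.9 and 51.6 mm apart against a 52 mm diameter, so they touch. The row is straight but slants about 3°, with x running from 56 to 62 mm in the lane.
- **Knocked dish:** The nearest dish was knocked about 23 mm toward the robot as I came down, and a fingertip pressed on it with about 13 N. I backed off, pulled it clear of the wall with one finger, and then pushed the whole row.
- **Vials:** They went to x = -75 mm, y = ±50 mm, and stood still before I moved the drawer. After closing, both feet still showed upright through the window.
- **Drawer:** It stopped at the same place on three presses, and the handle had moved about 287 mm in the picture against 285 mm nominal.
- **Other things:** I touched none of the other objects. The stack, the dropper bottle and the turquoise dish are unchanged in the last pictures. I did not check the stamp again at the end.
- **Less certain:** With the drawer shut, the far dishes showed only partly through the gap above the front panel. That they are still in a row is taken from the view before closing and the slow push.

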